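# Latch the mortar prism into the bending cradle

### The job

Lock the mortar prism into its bending cradle with the loose latch plate: tilt the plate so that its oblong eye passes the wide head of the stud, level it, then slide it until the small hole drops over the dowel and the plate lies flat and fully home on both towers. Work gently: feel for the stud and do not force the plate against the cradle, leave the other things on the table where they are, and let go of the plate.

Things in the scene. Friction and masses are not known exactly. Their poses are not given: they have to be found in the camera images.
- latch_plate: loose light-metal latch plate, 160 (x) x 56 (y) x 6 mm thick, 0.15 to 0.31 kg, lying flat on the table; origin: underside, centre of its length and width; z up. Oblong eye near its +x end, small hole near its -x end, and a grip rib on top
- eye (a point): centre of the plate's oblong eye, on the underside, at plate x=+57 mm. The eye is a rectangular through opening, 26 mm along x (44 to 70) by 38 mm along y; beyond it a 10 mm toe bar ends the plate at x=80
- hole (a point): centre of the plate's round through hole, 12 mm diameter, on the underside, at plate x=-64 mm
- rib (a point): centre of the upright grip rib on the plate, at plate x=-5, z=26 mm: 50 mm long in x, 10 mm thick in y, its top 46 mm above the underside. Pinch it across y
- cradle: fixed steel bending cradle, base 210 (x) x 170 (y) mm, origin at table level, with a mortar prism fixed along y at x=0 (40 x 160 mm, top at z=66 mm). A rigid rail along its x carries stud, dowel and two flat towers (tops at z=68). The rail is clamped up to 6 mm off nominal along x (y, z exact): this shift is not measured, find it by feel or sight; it does not move under load
- stud (a point): NOMINAL place of the headed stud (fixed to the cradle, cradle x=+57, y=0, z=68 mm; the real stud is up to 6 mm off along x). Neck 10 mm in diameter, rising from a ledge at z=56; round head 32 mm in diameter from z=77 to 81. A seat tower stands before it, x=24 to 36. Level, the 26 mm eye cannot pass the 32 mm head
- dowel (a point): NOMINAL place of the dowel (cradle x=-64, y=0, z=68 mm; the same shift as the stud). Upright, 10 mm in diameter, tip chamfered to 8 mm, standing 7 mm above its tower top (tower 36 mm long in x, 44 wide). Seated, hole over dowel, the plate's x is along the cradle's x, underside at z=68, the neck in the middle of the eye
- head_rim (a point): NOMINAL point on the head's rim, cradle x=+73, z=77 mm. The way on: toe about 35 degrees down, lower the toe bar beyond this rim to below the head, draw the plate to cradle -x until the toe bar meets the neck, level it there, tail resting on the dowel, slide it 8 mm to +x until the hole drops. Over 35 N between plate and cradle counts as forcing
- prism_a: loose spare mortar prism, 40 x 160 x 40 mm, lying near the cradle's dowel end (bystander); origin under its centre
- prism_b: loose spare mortar prism, 40 x 160 x 40 mm, out to the side (bystander); origin under its centre
- wrench: steel wrench about 150 mm long lying near the latch plate's -x end (bystander)
- strap: plain flat strap 140 x 50 x 6 mm with two small round holes, no eye and no rib (bystander, not the latch plate)
- cup: grey cup, radius 38 mm, 80 mm tall (bystander)
- brush: hand brush about 200 mm long (bystander)
- jar: jar, radius 35 mm, 100 mm tall (bystander)
There are look-alikes about, which are no part of the job. What is shaped like the latch_plate but blue or purple is not meant.

How it is judged:
By the outcome, as a careful person would: the job done as asked, in the order asked, and still so for the second after the job is handed in, with the robot touching nothing.
It also fails if it takes over 51 s, if anything falls off the work surface, if the arm or the gripper's body presses on something with over 40 N, if the wrist force passes 120 N, or if a joint passes its speed limit or range.

### The arm

A 6-joint arm with a two-finger parallel gripper is mounted at the origin on the work surface. World frame = base frame: x ahead of the robot, y to its left, z up, the work surface at z = 0. Lengths are in m, angles in rad, forces in N, time in s.
With the tool pointing down it reaches from about 0.325 to 0.775 m from the base axis. Payload 5.5 kg.
Tool frame: the origin (TCP) lies at the very end of the fingers, on their centre line; the grasp point (between the pads) lies 19 mm behind it (r.grasp_offset is the distance from the TCP to the grasp point, in m); z points along the fingers, y is the direction in which the jaws open and shut (so a half turn about z gives the same grasp; the last joint's range is limited). The gripper opens to 85 mm and grips with 20 to 120 N. Pads are 22 mm wide; open, the fingers measure 114 mm over their backs; the gripper's body (76 mm by 85 mm) begins 54 mm behind the grasp point. The pads swing forward as they close: fully open they stand 13 mm farther back than shut.
Start: joints at [1.117, 0.091, 1.231, -0, 1.82, -0.057], TCP at [0.232, 0.553, 0.208] pointing down, gripper open.
Joint ranges: [-2.87, 2.87], [-0.86, 2.18], [0.17, 2.46], [-1.51, 4.65], [0.06, 2.69], [-2.65, 2.65]. Speed limits (rad/s): [2.57, 2.57, 3.01, 3.14, 3.14, 3.14].

### API

Orientations are given as [roll, pitch, yaw] about the fixed x, y, z axes, in that order (R = Rz(yaw) Ry(pitch) Rx(roll)).
In Python, from cell import r, hand, status, optics gives the robot as it stands. Calls block until the motion is done:
- r.move_pose(position, orientation): joint-space move of the TCP to a pose.
- r.line_to(position, vel=0.15, rotation=None): straight line of the TCP; rotation=None keeps the orientation; vel is the mean speed in m/s.
- r.move_joints(angles): joint-space move.
- hand.grip(opening, grip_force=None): opening from 0.0 (shut) to 1.0 (fully open); grip_force is the grip in N (None keeps the last); returns when the fingers have stopped.
- r.pause(seconds).
- r.inverse_kinematics(position, orientation): joint angles nearest the present ones, or None.
- status.get_state(): the state.
- optics.snapshot(name): name is "side" or "top" or "wrist"; returns a dict with "pixels" (420x560x3 uint8, red, green, blue), "camera_matrix" (3x3 intrinsics, pixels), "R" (3x3) and "t" (3): a world point X has camera coordinates R X + t. Camera axes: x right, y down, z forward; pixel columns grow to the right and rows downward; lengths in m; the calibration is good to about 2 mm. A picture is of the moment at which its call begins. There is no depth.
A pose or a line that the arm cannot do raises r.Unreachable and nothing moves.
- r.job_done(): hands the job in, once; it reports no verdict.
Trained networks look in the newest picture that a camera, given by its name, has taken for a name from the list of things; names that differ only in an ending like _2 or _b are one class to them, and where a whole thing is asked for, a point or a joint stands for the part that bears it (a point fixed in the world has none). Each returns a list of dicts, best first, with "p" (0 to 1); they miss things now and then, are a little off and sometimes report something else, mostly with a low value. They report only what shows in the picture. A call takes as long as a camera call. They do not tell look-alikes from the thing itself.
- optics.cut_out(camera, target): "pixels" (420x560 bool, what is visible of it) and "extent" ([centre column, centre row, width, height] in pixels, round what is visible of it).
- optics.tip_of(camera, target): "uv" ([column, row] in pixels: a listed point, or the origin of a listed thing).
The state is a dict: "time": time; "joints": joint angles; "joint_vel": joint speeds; "tau": joint torques, N m; "ee_pos": TCP position; "eef_rot": TCP orientation; "ft_force": force on the tool from outside, world axes, zero at the start; "wrist_torque": the same for the moment, N m; "opening": opening from 0.0 (shut) to 1.0 (fully open).
Only numpy, scipy, OpenCV 4.12 (cv2) and the standard library are available. Lean on these libraries where they do the work, as an engineer would, in place of code of your own. Each camera call takes 0.05 s, during which the arm holds its last target.

## Working session

There is one attempt and no reset: what is moved stays moved. The work goes in short steps, each a Python script; the robot and the scene stay as the last script left them, time stands still between calls to the robot, and variables do not carry over. Pictures are saved under pics/ and viewed, and the job is handed in when it is done.

```bash
ls; mkdir -p pics; python3 - <<'E'
from cell import r,hand,status,optics
import cv2
for n in ("top","side","wrist"):
    s=optics.snapshot(n); cv2.imwrite(f"pics/a_{n}.png",s["pixels"][:,:,::-1])
    print(n,s["camera_matrix"].round(1).tolist(),s["R"].round(3).tolist(),s["t"].round(3).tolist())
print(status.get_state(), r.grasp_offset)
E
```

```text
pics
top [[526.1, 0.0, 285.0], [0.0, 526.1, 210.1], [0.0, 0.0, 1.0]] [[0.017, -1.0, -0.001], [-0.995, -0.017, -0.096], [0.096, 0.002, -0.995]] [-0.085, 0.568, 1.74]
side [[400.2, 0.0, 284.7], [0.0, 400.2, 213.7], [0.0, 0.0, 1.0]] [[0.893, -0.45, -0.009], [-0.275, -0.53, -0.802], [0.356, 0.719, -0.597]] [-0.554, 0.191, 1.443]
wrist [[330.6, 0.0, 276.4], [0.0, 330.6, 209.4], [0.0, 0.0, 1.0]] [[0.385, 0.923, -0.002], [0.891, -0.371, 0.261], [0.24, -0.102, -0.965]] [-0.6, -0.035, 0.379]
{'time': 0.15, 'joints': array([ 1.11735130e+00,  9.17146996e-02,  1.23159874e+00,  1.43640400e-06,
        1.81981466e+00, -5.67311027e-02]), 'joint_vel': array([-0.00074586, -0.002986  , -0.00273233, -0.0007116 , -0.00115109,
       -0.00077546]), 'tau': array([ 1.10323319e-03, -4.59374249e+01, -4.18524599e+01, -9.97372399e-05,
        9.61325626e-03, -6.85727127e-05]), 'ee_pos': array([0.2317431 , 0.55316997, 0.20719936]), 'eef_rot': array([-3.14005976e+00, -8.84511869e-05,  2.74487901e+00]), 'ft_force': array([ 0.23077763, -0.42194644,  0.09029282]), 'wrist_torque': array([-0.00826267, -0.05474547,  0.01926325]), 'opening': 1.0029021342141011} 0.0187
```

View pics/a_top.png

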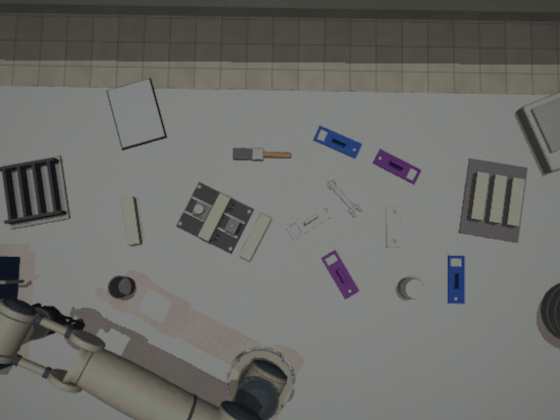

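View pics/a_side.png

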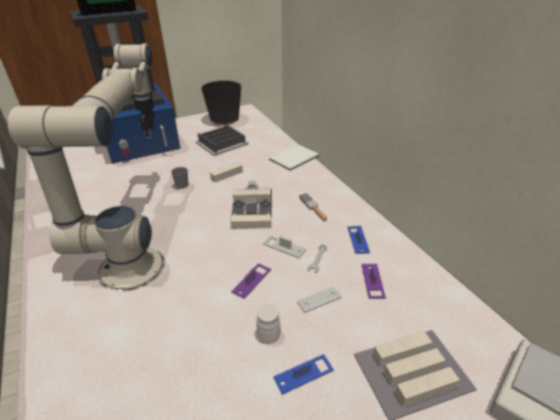

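View pics/a_wrist.png

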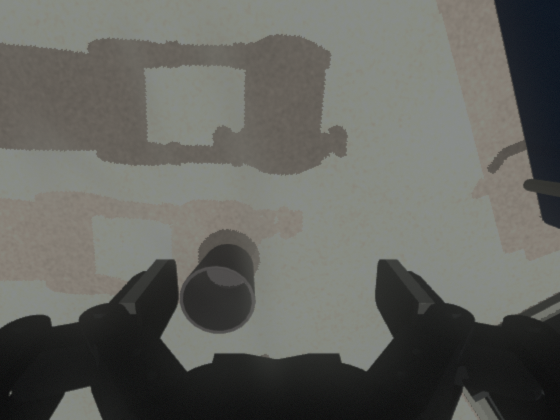

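The candidates shaped like the latch plate in the top picture are: silver (309,222), blue (337,142) and (456,279), purple (397,167) and (340,274). The plain silver (393,226) is the strap. The silver one with an eye and rib at (309,222) fits, so I'll confirm it in an enlarged crop.

```bash
python3 - <<'E'
from cell import r,hand,status,optics
import cv2,numpy as np
a=cv2.imread("pics/a_top.png")[170:270,165:415]
a=cv2.resize(a,None,fx=3.2,fy=3.2,interpolation=cv2.INTER_CUBIC)
a=np.clip(a*1.4,0,255).astype(np.uint8)
cv2.imwrite("pics/b_crop.png",a)
a=cv2.imread("pics/a_side.png")[170:270,210:350]
cv2.imwrite("pics/b_crop2.png",cv2.resize(a,None,fx=5,fy=5,interpolation=cv2.INTER_CUBIC))
S={}
for n in("top","side"):
    s=optics.snapshot(n);S[n]=s
    for t in("latch_plate","eye","hole","rib","cradle","stud","dowel","head_rim"):
        print(n,t,[(np.round(d["uv"],1).tolist(),round(d["p"],2)) for d in optics.tip_of(n,t)][:5])
np.save("cams.npy",{n:{k:S[n][k] for k in("camera_matrix","R","t")} for n in S},allow_pickle=True)
print(status.get_state()["time"])
E
```

```text
top latch_plate [([341.0, 271.1], 0.78), ([338.9, 144.3], 0.76), ([306.4, 217.6], 0.63), ([398.1, 163.6], 0.63), ([453.0, 279.8], 0.55)]
top eye [([327.5, 258.1], 0.81), ([456.9, 264.1], 0.72), ([297.2, 229.3], 0.68), ([320.0, 134.7], 0.66), ([409.3, 176.2], 0.65)]
top hole [([457.3, 299.9], 0.93), ([322.4, 210.8], 0.91), ([348.0, 292.8], 0.68), ([354.9, 150.6], 0.67), ([381.1, 157.3], 0.6)]
top rib [([396.1, 164.3], 0.9), ([340.7, 276.5], 0.84), ([337.7, 142.6], 0.79), ([308.9, 218.3], 0.77), ([457.8, 281.3], 0.57)]
top cradle [([217.2, 216.7], 0.73), ([407.0, 288.7], 0.23)]
top stud [([198.1, 207.9], 0.72)]
top dowel [([234.5, 226.5], 0.67)]
top head_rim [([189.4, 204.6], 0.56)]
side latch_plate [([282.3, 250.8], 0.95), ([358.1, 243.1], 0.88), ([302.5, 373.7], 0.84), ([254.0, 278.3], 0.72)]
side eye [([323.3, 365.6], 0.85), ([260.6, 273.2], 0.83), ([272.3, 243.9], 0.63), ([353.3, 228.6], 0.62), ([374.9, 292.2], 0.58)]
side hole [([237.2, 291.0], 0.95), ([282.7, 382.9], 0.91), ([360.8, 250.2], 0.75), ([298.7, 255.4], 0.73), ([370.0, 265.6], 0.63)]
side rib [([249.7, 276.3], 0.86), ([375.4, 273.8], 0.8), ([286.8, 242.0], 0.79), ([302.8, 370.8], 0.72), ([248.9, 202.4], 0.21)]
side cradle [([249.9, 202.5], 0.56)]
side stud [([252.2, 185.6], 0.58), ([316.2, 295.8], 0.3)]
side dowel [([251.5, 198.5], 0.83), ([250.2, 203.3], 0.41), ([298.3, 253.4], 0.32)]
side head_rim [([250.7, 178.1], 0.94)]
1.05
```

View pics/b_crop.png

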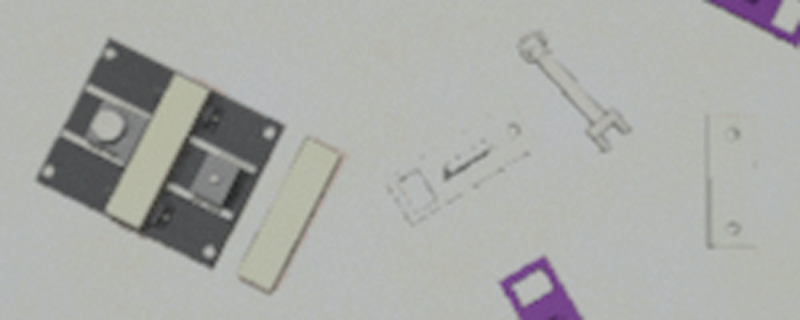

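View pics/b_crop2.png

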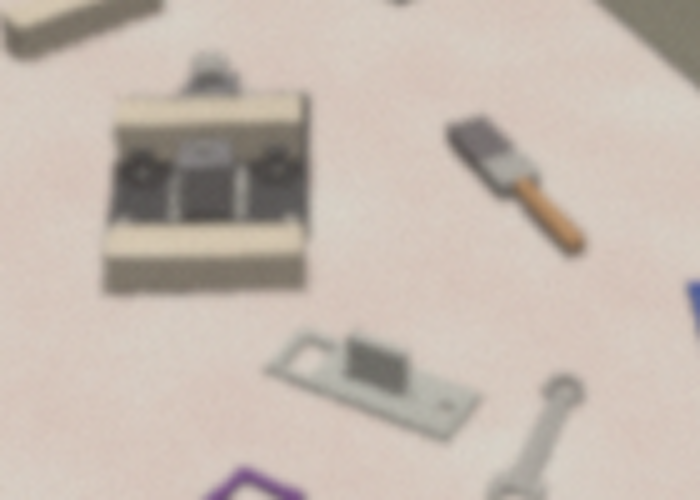

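The crop confirms the silver plate: eye at about (295,229), hole at about (326,210), rib between them, and the wrench near the hole end. The cradle stud is on the left at (199,209) and the dowel at (232,226).

```bash
cat > h.py <<'E'
import numpy as np,cv2
from scipy.spatial.transform import Rotation as Ro
def bp(s,uv,z):
    K=s["camera_matrix"];R=s["R"];t=s["t"]
    d=R.T@np.linalg.solve(K,[uv[0],uv[1],1.]);c=-R.T@t
    return c+d*(z-c[2])/d[2]
def pj(s,X):
    p=s["camera_matrix"]@(s["R"]@np.asarray(X)+s["t"]);return p[:2]/p[2]
E
python3 - <<'E'
from h import *
C=np.load("cams.npy",allow_pickle=True).item()
s=C["top"]
P=lambda uv,z:bp(s,uv,z).round(4)
print("top eye",P((297.2,229.3),.003),P((295,229),.006),"hole",P((322.4,210.8),.003),P((326,210.5),.006),"stud",P((198.1,207.9),.068),"head",P((199,209),.081),"dowel",P((234.5,226.5),.068),"rim",P((189.4,204.6),.077),"cr",P((217.2,216.7),0))
# base corners from crop: crop/3.2+offset
for c in((110,40),(284,127),(214,268),(37,180)): print("corner",P((c[0]/3.2+165,c[1]/3.2+170),.006))
s=C["side"]
print("side eye",P((272.3,243.9),.003),"hole",P((298.7,255.4),.003),"stud",P((252.2,185.6),.068),"dowel",P((251.5,198.5),.068))
E
```

```text
top eye [ 0.5066 -0.1172  0.003 ] [ 0.5074 -0.1096  0.006 ] hole [ 0.5712 -0.202   0.003 ] [ 0.5721 -0.214   0.006 ] stud [0.5674 0.2106 0.068 ] head [0.5626 0.2053 0.081 ] dowel [0.5083 0.0895 0.068 ] rim [0.5768 0.2378 0.077 ] cr [0.545  0.1559 0.    ]
corner [0.6607 0.2196 0.006 ]
corner [0.5706 0.0316 0.006 ]
corner [0.4201 0.1019 0.006 ]
corner [0.5097 0.2919 0.006 ]
side eye [ 0.5043 -0.1247  0.003 ] hole [ 0.5634 -0.2279  0.003 ] stud [0.5614 0.1963 0.068 ] dowel [0.5199 0.1061 0.068 ]
```

```bash
cat >> h.py <<'E'
def Rt(rpy): return Ro.from_euler("xyz",rpy).as_matrix()
E
python3 - <<'E'
from h import *
from cell import r,hand,status,optics
st=status.get_state(); s=optics.snapshot("wrist")
Rw=Rt(st["eef_rot"]); c=-s["R"].T@s["t"]
print("cam in tool",Rw.T@(c-st["ee_pos"]), "\naxes in tool (cols x,y,z)\n",(Rw.T@s["R"].T).round(3))
np.save("mount.npy",[Rw.T@(c-st["ee_pos"]),*(Rw.T@s["R"].T)],allow_pickle=True)
# IK checks
def ik(p,rot): 
    q=r.inverse_kinematics(p,rot); return None if q is None else np.round(q,2).tolist()
pc=np.array([.54,-.16,.24])
for psi in(122,-58):
    print(psi,ik(pc,[np.pi,0,np.radians(psi)]),ik([.54,-.16,.012],[np.pi,0,np.radians(psi)]))
for psi in(64.6,-115.4):
    y=np.radians(64.6)
    for th in(0,20,35):
        M=Ro.from_euler("z",y)*Ro.from_euler("y",np.radians(th))*Ro.from_euler("z",np.radians(psi)-y)*Ro.from_euler("x",np.pi)
        print(psi,th,M.as_euler("xyz").round(3),ik([.54,.16,.14],M.as_euler("xyz")),ik([.57,.22,.25],M.as_euler("xyz")))
E
```

```text
cam in tool [ 0.06557593  0.00028313 -0.16673416] 
axes in tool (cols x,y,z)
 [[ 0.001 -0.965 -0.261]
 [ 1.     0.001  0.   ]
 [ 0.    -0.261  0.965]]
122 [-0.35, 0.0, 1.27, 0.0, 1.87, -0.91] [-0.35, 0.04, 1.63, 0.0, 1.47, -0.91]
-58 [-0.35, 0.0, 1.27, -0.0, 1.87, 2.23] [-0.35, 0.04, 1.63, -0.0, 1.47, 2.23]
64.6 0 [3.142 0.    1.127] [0.23, -0.01, 1.46, -0.0, 1.7, 0.67] [0.31, 0.13, 1.11, -0.0, 1.9, 0.76]
64.6 20 [3.142 0.349 1.127] [0.38, 0.23, 1.23, -0.25, 1.93, 0.76] [0.44, 0.4, 0.83, -0.26, 2.16, 0.77]
64.6 35 [3.142 0.611 1.127] [0.46, 0.43, 1.07, -0.43, 2.1, 0.77] [0.51, 0.61, 0.63, -0.49, 2.35, 0.69]
-115.4 0 [-3.142  0.    -2.014] [0.23, -0.01, 1.46, -0.0, 1.7, -2.47] [0.31, 0.13, 1.11, -0.0, 1.9, -2.39]
-115.4 20 [ 3.142 -0.349 -2.014] [0.38, 0.23, 1.23, -0.25, 1.93, -2.38] [0.44, 0.4, 0.83, -0.26, 2.16, -2.38]
-115.4 35 [ 3.142 -0.611 -2.014] [0.46, 0.43, 1.07, -0.43, 2.1, -2.37] [0.51, 0.61, 0.63, -0.49, 2.35, -2.45]
```

```bash
python3 - <<'E'
from h import *
from cell import r,hand,status,optics
def shot(n,nm):
    s=optics.snapshot(n); cv2.imwrite(f"pics/{nm}.png",s["pixels"][:,:,::-1])
    np.save(f"{nm}.npy",{k:s[k] for k in("camera_matrix","R","t")},allow_pickle=True); return s
r.move_pose([.54,.16,.20],[np.pi,0,np.radians(64.6)])
r.pause(.2)
s=shot("wrist","c_cr"); st=status.get_state(); print(st["time"],st["ee_pos"],st["eef_rot"],st["ft_force"])
for t in("cradle","stud","dowel","head_rim"):
    print(t,[(np.round(d["uv"],1).tolist(),round(d["p"],2)) for d in optics.tip_of("wrist",t)][:2])
r.move_pose([.54,-.16,.15],[np.pi,0,np.radians(122)])
r.pause(.2)
s=shot("wrist","c_pl"); st=status.get_state(); print(st["time"],st["ee_pos"],st["eef_rot"],st["ft_force"])
for t in("latch_plate","eye","hole","rib"):
    print(t,[(np.round(d["uv"],1).tolist(),round(d["p"],2)) for d in optics.tip_of("wrist",t)][:2])
print(status.get_state()["time"])
E
```

```text
3.1667 [0.53981037 0.16071271 0.19998761] [-3.14152513e+00 -3.92062641e-05  1.12882576e+00] [-0.32679881 -0.49278039 -0.93237725]
cradle [([279.0, 183.1], 0.87)]
stud [([275.8, 130.7], 0.69)]
dowel [([276.0, 259.5], 0.94)]
head_rim [([275.4, 108.7], 0.96), ([278.7, 304.2], 0.72)]
5.025 [ 0.54024531 -0.15938891  0.15015788] [3.14140833e+00 1.68869263e-04 2.13013446e+00] [-0.43638452  0.26216587  0.3541831 ]
latch_plate [([58.8, 180.7], 0.76), ([275.4, 183.7], 0.71)]
eye []
hole [([277.1, 248.6], 0.9)]
rib [([275.8, 195.4], 0.9), ([443.5, 397.3], 0.73)]
5.225
```

View pics/c_cr.png

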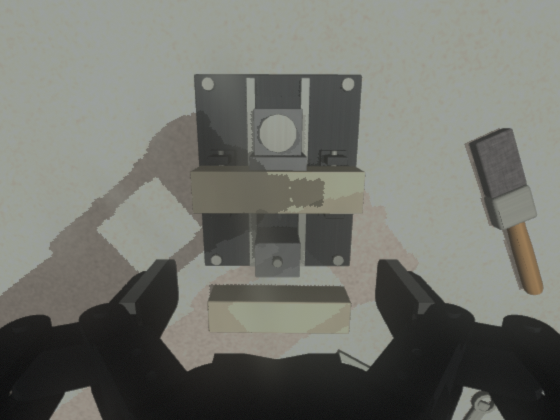

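View pics/c_pl.png

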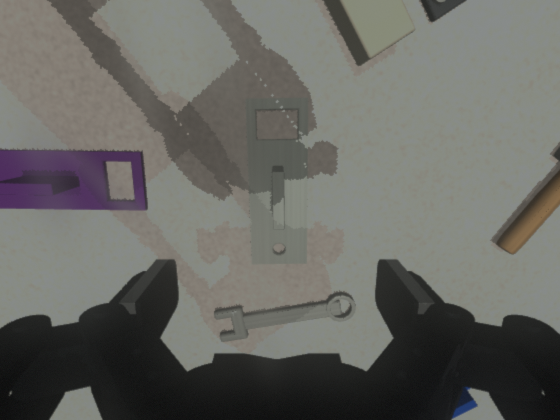

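The wrist views show the cradle from above: head disc at (277,133), dowel at (277,263). The silver plate is aligned vertically: eye at (277,124), rib (278,197), hole (279,248), wrench below at (290,315). I'll enlarge to refine these.

```bash
python3 - <<'E'
import cv2,numpy as np
def crop(f,x0,x1,y0,y1,k,o,g=1.4):
    a=cv2.imread(f)[y0:y1,x0:x1]; a=cv2.resize(a,None,fx=k,fy=k,interpolation=cv2.INTER_CUBIC)
    a=np.clip(a*g,0,255).astype(np.uint8)
    for i in range(x0-x0%10+10,x1,10): cv2.line(a,((i-x0)*k,0),((i-x0)*k,6 if i%50 else 14),(0,0,255),1)
    for i in range(y0-y0%10+10,y1,10): cv2.line(a,(0,(i-y0)*k),(6 if i%50 else 14,(i-y0)*k),(0,0,255),1)
    cv2.imwrite(o,a)
crop("pics/c_pl.png",230,330,90,270,3,"pics/d_pl.png",1.8)
crop("pics/c_cr.png",185,375,65,285,2,"pics/d_cr.png",1.6)
crop("pics/c_cr.png",240,320,100,280,3,"pics/d_cr2.png",1.8)
E
```

```text
(no output)
```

View pics/d_pl.png

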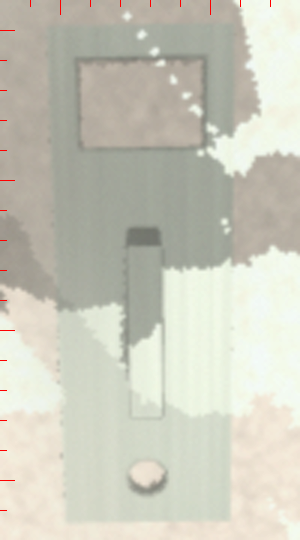

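View pics/d_cr2.png

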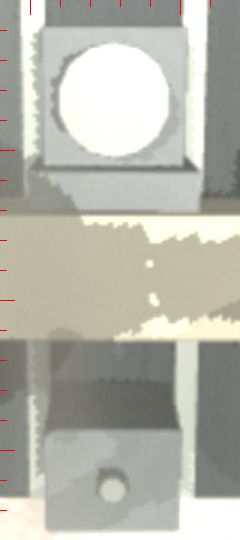

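View pics/d_cr.png

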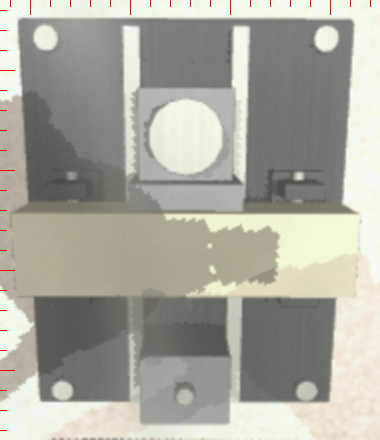

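```bash
python3 - <<'E'
from h import *
from scipy.optimize import least_squares
s=np.load("c_pl.npy",allow_pickle=True).item()
obj=[(70,19,6),(70,-19,6),(44,19,6),(44,-19,6),(80,28,6),(80,-28,6),(-80,28,6),(-80,-28,6),(-64,0,6)]
px=[(256,109.3),(298.7,109.3),(256.5,139.5),(298.7,139.7),(246,98.3),(307,98.3),(252,263.3),(307,263.7),(279,247.7)]
def fit(s,obj,px,x0):
    obj=np.array(obj)/1000.;px=np.array(px)
    def res(p):
        X=np.c_[obj[:,:2]@Ro.from_euler("z",p[2]).as_matrix()[:2,:2].T+p[:2],obj[:,2]]
        return np.concatenate([pj(s,a)-b for a,b in zip(X,px)])
    q=least_squares(res,x0,x_scale=[.01,.01,.01],loss="soft_l1"); print(q.x.round(4),np.degrees(q.x[2]).round(2)); print(res(q.x).reshape(-1,2).round(1).tolist()); return q.x
fit(s,obj,px,[.54,-.16,2.13])
for a,b in zip(obj,px): print(a,bp(s,b,.006).round(4),end=" ")
s=np.load("c_cr.npy",allow_pickle=True).item()
print()
H=bp(s,(278,133.3),.081);D=bp(s,(277.7,263.3),.075);print("head",H,"dowel",D,"dist",np.linalg.norm((H-D)[:2]),"yaw",np.degrees(np.arctan2(*(H-D)[:2][::-1])))
u=(H-D)[:2]/np.linalg.norm((H-D)[:2])
print("rail origin(57/-64)",H[:2]-u*.057,D[:2]+u*.064)
for row in(171,213.3): print("prism edge",bp(s,(278,row),.066), u@(bp(s,(278,row),.066)[:2]))
print("rail org along u",u@(H[:2]-u*.057),u@(D[:2]+u*.064))
for z in(.006,.010,.015):
    c=np.array([bp(s,p,z)[:2] for p in((194,74),(362,75),(204.5,265.5),(350.5,266.5))]); print(z,c.mean(0),u@c.mean(0),[np.linalg.norm(c[i]-c[j]).round(4) for i,j in((0,1),(2,3),(0,2),(1,3))])
E
```

```text
[ 0.5397 -0.1541  2.146 ] 122.95
[[0.1, 0.7], [-0.4, 0.1], [0.5, -0.0], [-0.5, -0.8], [-0.3, 0.2], [1.4, -0.8], [-0.2, 0.4], [-0.3, -0.7], [0.0, 1.0]]
(70, 19, 6) [ 0.4853 -0.1052  0.006 ] (70, -19, 6) [ 0.5178 -0.0847  0.006 ] (44, 19, 6) [ 0.4995 -0.1278  0.006 ] (44, -19, 6) [ 0.5325 -0.1072  0.006 ] (80, 28, 6) [ 0.4728 -0.1019  0.006 ] (80, -28, 6) [ 0.519  -0.0729  0.006 ] (-80, 28, 6) [ 0.5597 -0.2359  0.006 ] (-80, -28, 6) [ 0.6074 -0.2065  0.006 ] (-64, 0, 6) [ 0.574  -0.2069  0.006 ] 
head [0.56504329 0.21014782 0.081     ] dowel [0.513194   0.10033173 0.075     ] dist 0.12144102033189841 yaw 64.72582033134131
rail origin(57/-64) [0.54070712 0.15860414] [0.54051883 0.15820534]
prism edge [0.55059768 0.1792022  0.066     ] 0.397125978996691
prism edge [0.53352906 0.14285295 0.066     ] 0.35696880205231096
rail org along u 0.37427688462994013 0.37383586429804166
0.006 [0.54378658 0.16456488] 0.38098181130521014 [np.float64(0.171), np.float64(0.173), np.float64(0.2115), np.float64(0.2119)]
0.01 [0.54405792 0.16518471] 0.3816581537473187 [np.float64(0.1691), np.float64(0.1711), np.float64(0.2092), np.float64(0.2096)]
0.015 [0.54439708 0.1659595 ] 0.3825035817999544 [np.float64(0.1668), np.float64(0.1687), np.float64(0.2063), np.float64(0.2066)]
```

```bash
cat >> h.py <<'E'
def shot(n,nm):
    from cell import optics
    s=optics.snapshot(n); cv2.imwrite(f"pics/{nm}.png",s["pixels"][:,:,::-1])
    np.save(f"{nm}.npy",{k:s[k] for k in("camera_matrix","R","t")},allow_pickle=True); return s
E
python3 - <<'E'
from h import *
from cell import r,hand,status,optics
y=2.146; u=np.array([np.cos(y),np.sin(y)]); p=np.array([.5397,-.1541])-.005*u
rot=[np.pi,0,y]
r.move_pose([*p,.09],rot)
r.line_to([*p,.011],vel=.1)
st=status.get_state(); print(st["time"],st["ee_pos"],st["ft_force"])
hand.grip(0.0,80)
st=status.get_state(); print(st["time"],st["opening"],st["ee_pos"],st["ft_force"])
r.line_to([*p,.15],vel=.15)
r.pause(.15)
st=status.get_state(); print(st["time"],st["opening"],st["ee_pos"],st["eef_rot"],st["ft_force"],st["wrist_torque"])
np.save("st_lift.npy",st,allow_pickle=True)
shot("wrist","e_w");shot("side","e_s")
E
```

```text
6.5167 [ 0.54298781 -0.15850474  0.01193587] [ 0.46210115 -0.06405554  0.8402334 ]
7.2083 0.08902450434129824 [ 0.54236956 -0.15841918  0.01112043] [-1.5022759   0.30579584  1.35868766]
8.4333 0.09247130705689015 [ 0.54186904 -0.15808564  0.14849477] [-3.14012484e+00 -1.94774130e-03  2.14603321e+00] [-0.45351839 -0.48136827 -2.89067148] [ 0.02712234 -0.01381305  0.01612211]
```

View pics/e_w.png

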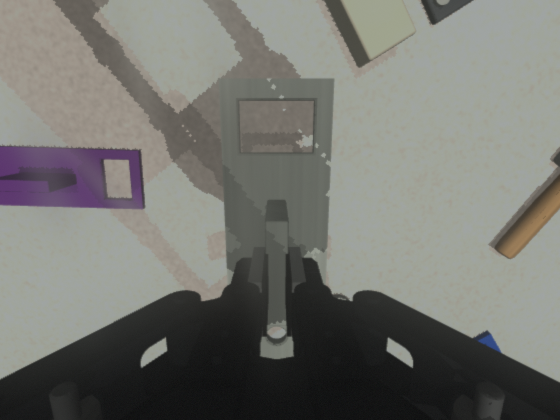

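View pics/e_s.png

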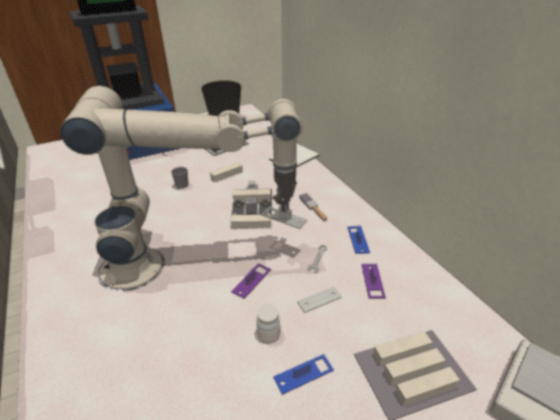

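The plate is in the hand: eye at about (277,127), toe edge at row 79, and it looks level. I'll measure its pose in the tool frame.

```bash
python3 - <<'E'
import cv2,numpy as np
x0,x1,y0,y1,k=210,345,70,230,4
a=cv2.imread("pics/e_w.png")[y0:y1,x0:x1]; a=cv2.resize(a,None,fx=k,fy=k,interpolation=cv2.INTER_CUBIC)
a=np.clip(a*1.8,0,255).astype(np.uint8);cv2.imwrite("pics/f.png",a[:600])
E
```

```text
(no output)
```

View pics/f.png

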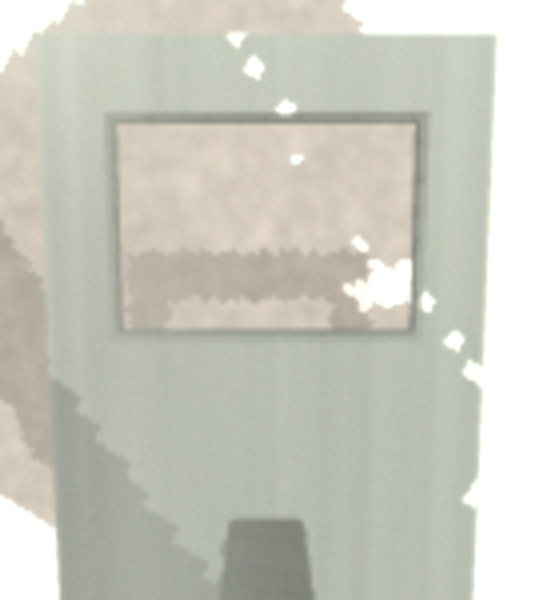

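```bash
python3 - <<'E'
from h import *
from scipy.optimize import least_squares
s=np.load("e_w.npy",allow_pickle=True).item(); st=np.load("st_lift.npy",allow_pickle=True).item()
obj=np.array([(70,19,6),(70,-19,6),(44,19,6),(44,-19,6),(80,28,6),(80,-28,6),(20,5,46),(20,-5,46)])/1000.
px=np.array([(236.75,98.5),(316.75,98),(238.75,153.25),(315.25,153.25),(219.5,79.5),(334,79),(267.6,200),(285.7,200)])
T=Rt(st["eef_rot"])
def place(p):
    # plate in tool: flip Rx(pi), pitch p3, yaw p4
    Rp=T@Ro.from_euler("x",np.pi).as_matrix()@Ro.from_euler("zyx",[p[4],p[3],p[5]]).as_matrix()
    return obj@Rp.T+T@p[:3]+st["ee_pos"]
def res(p): return np.r_[(np.array([pj(s,a) for a in place(p)])-px).ravel(),p[5]*100, p[1]*0]
q=least_squares(res,[.005,0,.01,0,0,0],x_scale=[.01]*6)
print((q.x[:3]*1000).round(2),np.degrees(q.x[3:]).round(2),np.round(res(q.x),1))
E
```

```text
[ 6.23  0.76 -6.34] [13.92  0.21 -0.19] [ 1.4  0.9 -1.4  1.2 -0.3 -0.9  0.  -1.1  0.3 -0.5 -0.4 -0.3 -4.2  0.3
  4.4  0.3 -0.3  0. ]
```

```bash
python3 - <<'E'
from h import *
from scipy.optimize import least_squares
s=np.load("e_w.npy",allow_pickle=True).item(); st=np.load("st_lift.npy",allow_pickle=True).item()
obj=np.array([(70,19,6),(70,-19,6),(44,19,6),(44,-19,6),(80,28,6),(80,-28,6),(20,5,6),(20,-5,6),(20,5,46),(20,-5,46)])/1000.
px=np.array([(236.75,98.5),(316.75,98),(238.75,153.25),(315.25,153.25),(219.5,79.5),(334,79),(267.6,200),(285.7,200),(265.8,221),(288,221)])
T=Rt(st["eef_rot"])
def place(p,o=obj):
    Rp=T@Ro.from_euler("x",np.pi).as_matrix()@Ro.from_euler("zyx",[p[4],p[3],p[5]]).as_matrix()
    return o@Rp.T+T@p[:3]+st["ee_pos"]
def res(p): return np.r_[(np.array([pj(s,a) for a in place(p)])-px).ravel(),p[5]*100]
q=least_squares(res,[.005,0,.01,0,0,0],x_scale=[.01]*6,loss="soft_l1")
print((q.x[:3]*1000).round(2),np.degrees(q.x[3:]).round(2),np.round(res(q.x),1))
# fixed pitch 0
q=least_squares(lambda p:res(np.r_[p[:3],0,p[3],0]),[.005,0,.01,0],loss="soft_l1")
print((q.x[:3]*1000).round(2),np.degrees(q.x[3:]).round(2),np.round(res(np.r_[q.x[:3],0,q.x[3],0]),1))
E
```

```text
[5.2  0.68 7.95] [ 1.01  0.11 -0.01] [ 1.1  1.3 -1.1  1.8  0.6  0.4 -1.1  0.3 -0.9 -1.5  0.9 -1.1 -0.3 -0.2
  0.6 -0.2 -1.2 -0.1  1.1 -0.1 -0. ]
[5.29 0.67 9.99] [0.11] [ 1.3  1.4 -1.3  1.9  0.9  0.1 -1.3  0.1 -0.7 -1.3  0.7 -0.9 -0.3 -0.9
  0.5 -1.  -1.   0.4  1.   0.4  0. ]
```

```bash
cat >> h.py <<'E'
PSI=np.radians(64.72); U=np.array([np.cos(PSI),np.sin(PSI)]); V=np.array([-U[1],U[0]])
O=np.array([.5406,.1584]); TX,TZ=-5.3,10.5; TV=0.8   # TCP in plate frame, mm
def tcp(xr,zr,ref,th,dv=0,dyaw=0):
    """TCP pos/rot so plate point ref=(px,pz) mm sits at rail (xr,zr) mm, toe down th deg"""
    c,s=np.cos(np.radians(th)),np.sin(np.radians(th))
    dx,dz=TX-ref[0],TZ-ref[1]
    X=xr+dx*c+dz*s; Z=zr-dx*s+dz*c
    p=np.r_[O+U*X/1000+V*(TV+dv)/1000,Z/1000]
    return p,[np.pi,np.radians(th),PSI+dyaw]
def plate(st,ref):
    """rail (x,v,z) mm of plate point ref from the state, and tilt"""
    R=Rt(st["eef_rot"])@Rt([np.pi,0,0]); q=st["ee_pos"]+R@(np.array([ref[0]-TX,-TV,ref[1]-TZ])/1000)
    d=q[:2]-O; return np.round([U@d*1000,V@d*1000,q[2]*1000,np.degrees(np.arcsin(-R[2,0]))],2)
def frc(st,f0=0):
    f=st["ft_force"]-f0; return np.round([U@f[:2],V@f[:2],f[2]],1)
E
python3 - <<'E'
from h import *
from cell import r,hand,status,optics
st=status.get_state(); print(st["time"])
p,R=tcp(78,125,(70,6),35); print(p,R)
for w in((78,125,(70,6),35),(78,74.5,(70,6),35),(62,70,(70,0),35),(62,69,(70,0),20),(62,67,(70,0),4.3),(0,68,(0,0),0)):
    q=r.inverse_kinematics(*tcp(*w)); print(None if q is None else q.round(2))
r.line_to([.5424,-.1583,.19],vel=.2)
r.move_pose(p,R)
r.pause(.15)
st=status.get_state(); print(st["time"],plate(st,(70,6)),frc(st))
shot("wrist","g_w");shot("side","g_s")
E
```

```text
8.5333
[0.54794726 0.17583066 0.17187649] [3.141592653589793, np.float64(0.6108652381980153), np.float64(1.12957709189073)]
[ 0.47  0.46  0.97 -0.44  2.17  0.75]
[ 0.47  0.48  1.05 -0.41  2.09  0.79]
[ 0.46  0.45  1.08 -0.42  2.08  0.79]
[ 0.37  0.23  1.3  -0.25  1.86  0.77]
[ 0.25  0.03  1.52 -0.06  1.64  0.68]
[ 0.22 -0.01  1.56 -0.    1.59  0.66]
10.5167 [ 77.06  -1.   125.44  34.96] [-1.2 -0.3 -2.1]
```

View pics/g_w.png

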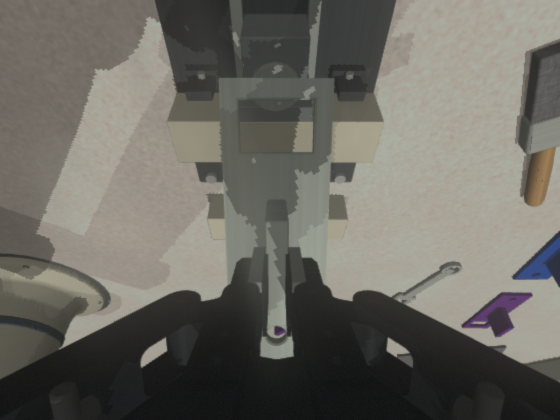

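View pics/g_s.png

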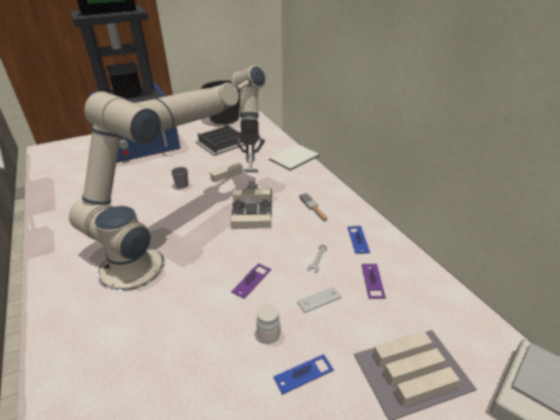

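The wrist view shows the tilted plate's toe bar at rows 79–98, with the stud head partly behind it near (277,85). I'll check lateral alignment and whether the arm has settled.

```bash
python3 - <<'E'
from h import *
from cell import r,hand,status,optics
st=status.get_state();print(st["time"],st["ee_pos"],plate(st,(70,6)),st["joint_vel"].round(4))
r.pause(.1)
st=status.get_state();print(st["time"],st["ee_pos"],plate(st,(70,6)),frc(st))
a=cv2.imread("pics/g_w.png")[0:170,160:400]; a=cv2.resize(a,None,fx=3.3,fy=3.3,interpolation=cv2.INTER_CUBIC)
cv2.imwrite("pics/g2.png",np.clip(a*2.,0,255).astype(np.uint8))
s=np.load("g_w.npy",allow_pickle=True).item()
for n,p in(("head",(57,0,81)),("dowel",(-64,0,75))):print(n,pj(s,np.r_[O+U*p[0]/1000+V*p[1]/1000,p[2]/1000]))
E
```

```text
10.6167 [0.5482478  0.17482596 0.17224704] [ 77.25  -0.8  125.41  34.96] [ 0.0048  0.0011 -0.0017 -0.001  -0.0006  0.0004]
10.7167 [0.54813284 0.1752238  0.17215792] [ 77.56  -0.49 125.31  34.97] [-0.6  0.4 -2.7]
head [275.30173942  88.9341172 ]
dowel [275.68155371 206.96598567]
```

View pics/g2.png

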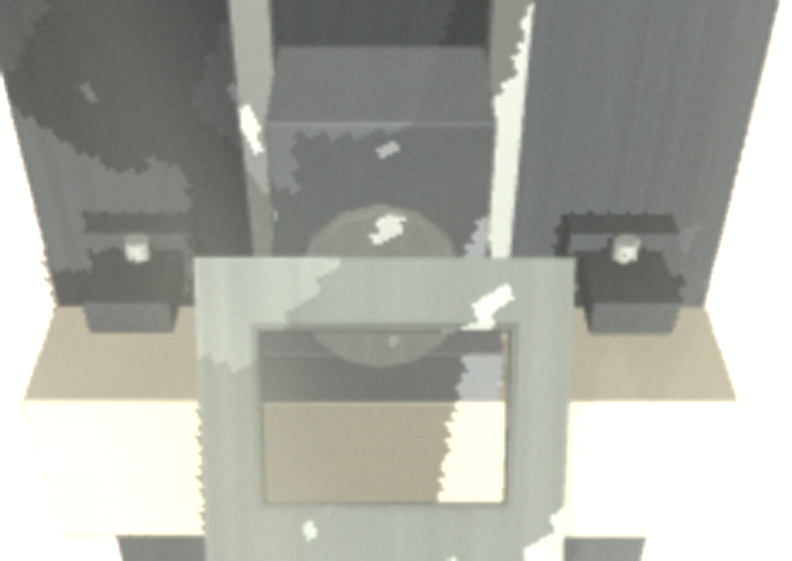

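```bash
python3 - <<'E'
from h import *
from cell import r,hand,status,optics
for x,z in((79.5,100),(79.5,86),(79.5,74.5)):
    p,R=tcp(x,z,(70,6),35)
    r.line_to(p,vel=.08,rotation=R); 
    if z<90: r.pause(.2)
    st=status.get_state(); print(round(st["time"],2),plate(st,(70,6)),frc(st))
    if abs(frc(st)[2]+2.5)>5: break
shot("wrist","i_w");shot("side","i_s")
E
python3 - <<'E'
import cv2,numpy as np
a=cv2.imread("pics/i_w.png")[0:170,160:400]; a=cv2.resize(a,None,fx=3.3,fy=3.3,interpolation=cv2.INTER_CUBIC)
cv2.imwrite("pics/i2.png",np.clip(a*2.,0,255).astype(np.uint8))
a=cv2.imread("pics/i_s.png")[120:240,200:320]; cv2.imwrite("pics/i3.png",cv2.resize(a,None,fx=4,fy=4,interpolation=cv2.INTER_CUBIC))
E
```

```text
11.18 [79.12  0.39 98.86 35.11] [ 0.  -0.2 -2.2]
11.71 [79.63 -0.12 86.45 34.97] [ 0.6  0.2 -2.2]
12.2 [ 7.955e+01 -7.000e-02  7.472e+01  3.499e+01] [-0.1  0.3 -1.9]
```

View pics/i2.png

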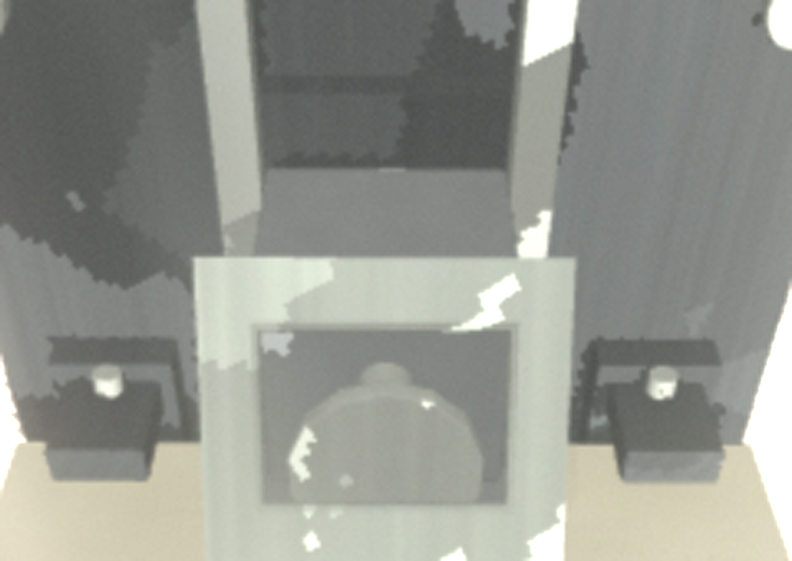

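View pics/i3.png

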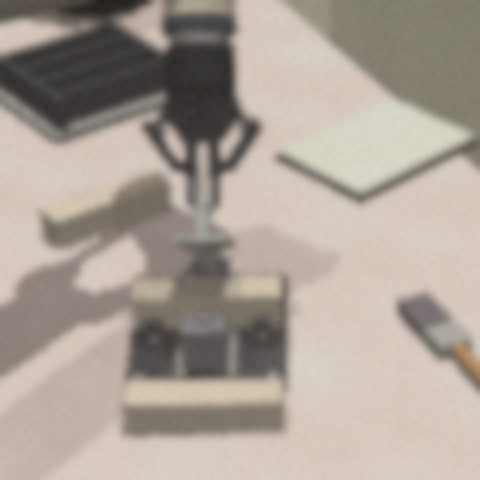

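The head shows inside the eye, centred (column 386 vs the eye's 386 in the crop), with the neck visible between the head and the toe bar. Next I draw it back by feel.

```bash
python3 - <<'E'
from h import *
from cell import r,hand,status,optics
p,R=tcp(70,74.5,(70,6),35); r.line_to(p,vel=.05,rotation=R); r.pause(.2)
st=status.get_state(); f0=st["ft_force"].copy(); print(round(st["time"],2),plate(st,(70,6)),frc(st))
np.save("f0.npy",f0)
x=70
while x>61:
    x-=.8
    p,R=tcp(x,74.5,(70,6),35); r.line_to(p,vel=.02,rotation=R)
    st=status.get_state(); f=frc(st,f0); print(round(st["time"],2),round(x,1),plate(st,(70,0))[:3],f)
    if np.linalg.norm(f)>4: break
r.pause(.15);st=status.get_state(); print(round(st["time"],2),plate(st,(70,0)),frc(st,f0))
E
```

```text
12.84 [7.002e+01 1.000e-02 7.449e+01 3.500e+01] [-0.6  0.2 -2. ]
13.09 69.2 [6.579e+01 1.000e-02 6.955e+01] [ 1.4 -0.2  0.5]
13.34 68.4 [ 6.495e+01 -1.000e-02  6.961e+01] [ 0.6 -0.6  0.4]
13.59 67.6 [64.1   0.   69.58] [ 1.1 -0.4 -0.9]
13.84 66.8 [ 6.330e+01 -3.000e-02  6.961e+01] [ 0.2  0.4 -1. ]
14.09 66.0 [62.53  0.   69.6 ] [-0.3  0.3 -0.4]
14.34 65.2 [6.176e+01 2.000e-02 6.960e+01] [ 0.7 -0.6 -0.1]
14.59 64.4 [6.114e+01 4.000e-02 6.952e+01] [ 2.6 -0.5 -1.8]
14.84 63.6 [6.054e+01 4.000e-02 6.946e+01] [ 4.1 -0.7 -2.6]
14.99 [6.043e+01 3.000e-02 6.945e+01 3.497e+01] [ 3.7 -0.4 -1.8]
```

```bash
python3 - <<'E'
from h import *
from cell import r,hand,status,optics
f0=np.load("f0.npy")
for th,z in((35,69.6),(29,69.2),(23,68.7),(17,68.2),(11,67.6),(7,67.2),(4.6,66.9)):
    p,R=tcp(62.0,z,(70,0),th); r.line_to(p,vel=.05,rotation=R); 
    if th<10: r.pause(.15)
    st=status.get_state(); f=frc(st,f0); print(round(st["time"],2),plate(st,(70,0)),f)
    if np.linalg.norm(f)>9: print("stop");break
r.pause(.15);st=status.get_state();print(round(st["time"],2),plate(st,(70,0)),plate(st,(-64,0)),frc(st,f0))
shot("wrist","j_w");shot("side","j_s")
E
python3 - <<'E'
import cv2,numpy as np
a=cv2.imread("pics/j_w.png")[0:340,160:400]; a=cv2.resize(a,None,fx=2.3,fy=1.75,interpolation=cv2.INTER_CUBIC)
cv2.imwrite("pics/j2.png",np.clip(a*2.,0,255).astype(np.uint8))
a=cv2.imread("pics/j_s.png")[130:230,200:320]; cv2.imwrite("pics/j3.png",cv2.resize(a,None,fx=5,fy=5,interpolation=cv2.INTER_CUBIC))
E
```

```text
15.24 [ 6.162e+01 -5.000e-02  6.975e+01  3.506e+01] [ 0.9  0.3 -0.1]
15.56 [61.36 -0.46 70.38 29.02] [ 1.5 -0.7 -0.1]
15.88 [61.55 -0.1  69.09 23.12] [ 0.1  0.7 -0.2]
16.19 [6.164e+01 2.000e-02 6.820e+01 1.716e+01] [ 0.9  0.3 -0.1]
16.51 [61.72  0.15 67.43 11.17] [ 1.6 -0.6 -0.9]
16.93 [62.28  0.12 67.19  7.12] [-0.  -0.1  0. ]
17.32 [ 6.203e+01 -2.000e-02  6.699e+01  4.650e+00] [ 0.5  0.  -1.5]
17.48 [6.211e+01 2.000e-02 6.698e+01 4.630e+00] [-71.45  -0.    77.78   4.63] [ 1.5 -0.7  0.1]
```

View pics/j2.png

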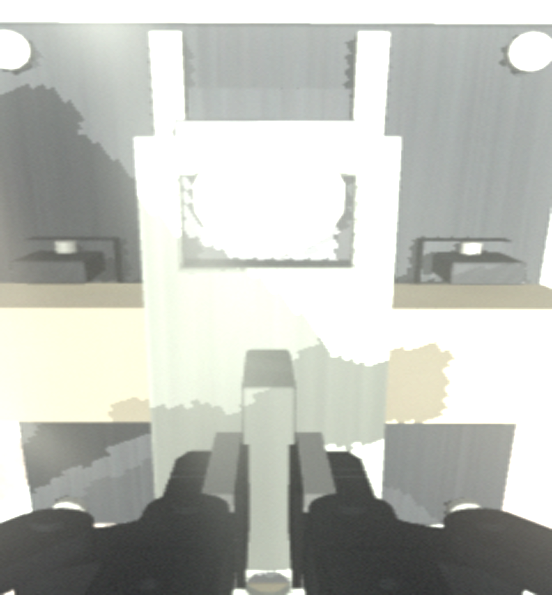

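View pics/j3.png

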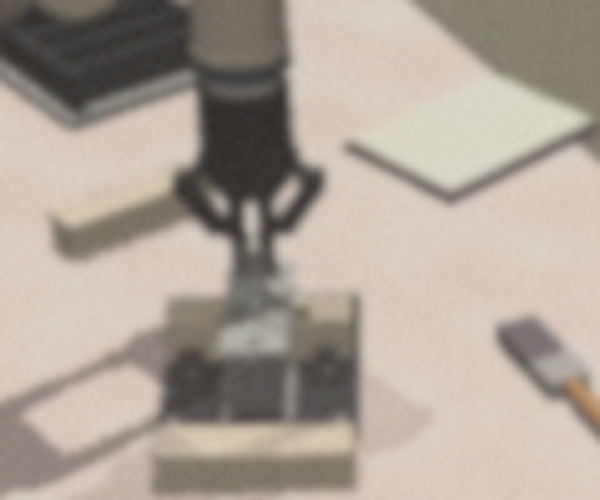

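The leveled plate has the head inside its eye, and the forces stay near zero. Next I re-feel the neck level, then touch the tail onto the dowel lightly.

```bash
python3 - <<'E'
from h import *
from cell import r,hand,status,optics
r.pause(.1);st=status.get_state();f0=st["ft_force"].copy();print(plate(st,(70,0)))
F=lambda:np.mean([frc(status.get_state(),f0) for _ in range(1)],0)
x=62.0
while x>59.5:
    x-=.5
    p,R=tcp(x,66.9,(70,0),4.6); r.line_to(p,vel=.02,rotation=R); r.pause(.08)
    st=status.get_state(); f=frc(st,f0); print(round(st["time"],2),round(x,1),plate(st,(70,0)),f)
    if f[0]>5: break
E
python3 - <<'E'
import cv2,numpy as np
a=cv2.imread("pics/j_w.png")[30:180,190:370]; a=cv2.resize(a,None,fx=4,fy=4,interpolation=cv2.INTER_CUBIC)
cv2.imwrite("pics/j4.png",a)
E
```

```text
[6.203e+01 2.000e-02 6.690e+01 4.610e+00]
18.01 61.5 [6.16e+01 3.00e-02 6.69e+01 4.59e+00] [ 1.2  0.4 -1. ]
18.34 61.0 [61.39  0.07 66.87  4.56] [ 3.5 -0.8 -2.3]
18.68 60.5 [61.25  0.13 66.83  4.52] [ 4.6  0.3 -2.6]
19.01 60.0 [61.2   0.18 66.83  4.47] [ 7.1 -1.7 -5.2]
```

View pics/j4.png

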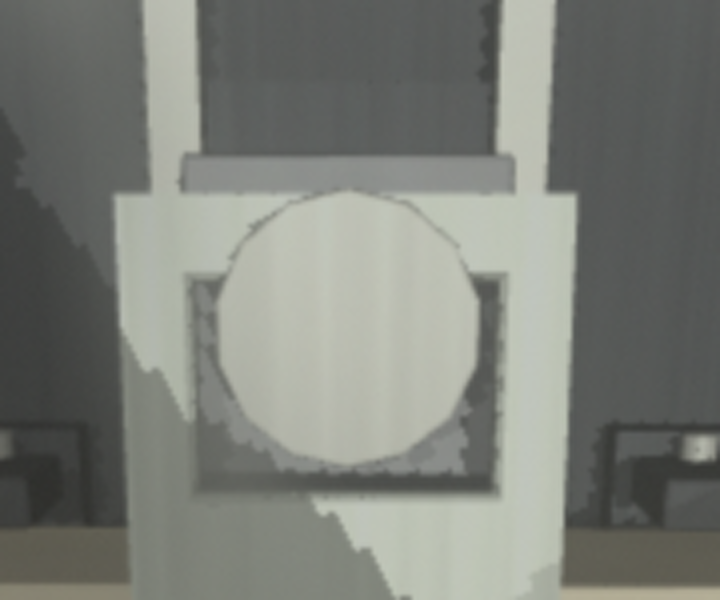

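The head now overlaps the toe bar, and the neck contact is clear at toe-face x≈61.4, so home is 69.4. Next I set the tail on the dowel, slide, and lower.

```bash
python3 - <<'E'
from h import *
from cell import r,hand,status,optics
p,R=tcp(61.9-26,68.9,(44,0),4.6); r.line_to(p,vel=.03,rotation=R); r.pause(.15)
st=status.get_state();f0=st["ft_force"].copy();print(round(st["time"],2),plate(st,(70,0)),frc(st))
np.save("f0.npy",f0)
for z,th in((68.6,4.4),(68.5,4.2),(68.4,4.0),(68.3,3.8)):
    p,R=tcp(61.9-26,z,(44,0),th); r.line_to(p,vel=.02,rotation=R); r.pause(.1)
    st=status.get_state();f=frc(st,f0);print(round(st["time"],2),th,plate(st,(44,0)),plate(st,(-56,0)),f)
    if f[2]>2.5: break
# slide
for x in (64,66,68):
    p,R=tcp(x-26,z,(44,0),th); r.line_to(p,vel=.03,rotation=R); r.pause(.05)
    st=status.get_state();f=frc(st,f0);print(round(st["time"],2),x,plate(st,(70,0)),plate(st,(-64,0)),f)
    if np.linalg.norm(f)>9: print("stop");break
E
```

```text
19.41 [6.159e+01 2.000e-02 6.678e+01 4.620e+00] [ 1.2  0.4 -1.6]
19.76 4.4 [ 3.573e+01 -6.000e-02  6.868e+01  4.410e+00] [-6.398e+01 -4.000e-02  7.637e+01  4.410e+00] [-0.4  0.2 -0.5]
20.11 4.2 [35.81 -0.09 68.61  4.2 ] [-63.92  -0.08  75.94   4.2 ] [-1.2 -1.1  0.7]
20.46 4.0 [35.95 -0.11 68.71  3.99] [-63.81  -0.1   75.66   3.99] [-1.4 -0.4  1.2]
20.81 3.8 [36.07 -0.11 68.78  3.77] [-63.71  -0.11  75.35   3.77] [-1.5  0.6  5.1]
21.11 64 [63.7  -0.32 66.89  3.82] [-70.    -0.28  75.83   3.82] [-3.3  0.1  6.3]
21.41 66 [65.92 -0.29 66.75  3.8 ] [-67.79  -0.27  75.63   3.8 ] [-4.3 -0.9  6.5]
21.71 68 [68.39  0.21 66.14  3.76] [-65.32   0.16  74.94   3.76] [-1.6 -1.2  2.6]
```

```bash
python3 - <<'E'
from h import *
from cell import r,hand,status,optics
f0=np.load("f0.npy")
p,R=tcp(69.4-26,68.2,(44,0),3.8); r.line_to(p,vel=.03,rotation=R); r.pause(.2)
st=status.get_state();f=frc(st,f0);print(round(st["time"],2),plate(st,(70,0)),plate(st,(-64,0)),f)
for th in (3,2.2,1.4,.7,0):
    # pivot at seat tower ~x=30 => plate px 30.6
    p,R=tcp(30,68.6,(30.6,0),th); r.line_to(p,vel=.03,rotation=R); r.pause(.08)
    st=status.get_state();f=frc(st,f0);print(round(st["time"],2),th,plate(st,(70,0)),plate(st,(-64,0)),f)
    if np.linalg.norm(f)>9: print("stop");break
r.pause(.15);st=status.get_state();f=frc(st,f0);print(round(st["time"],2),plate(st,(70,0)),plate(st,(-64,0)),f)
E
```

```text
22.16 [69.54  0.2  66.15  3.79] [-64.17   0.17  75.     3.79] [-1.5 -1.2  1.2]
22.49 3 [69.52  0.16 66.51  2.97] [-64.3    0.14  73.45   2.97] [0.3 0.  1.3]
22.82 2.2 [6.933e+01 1.000e-02 6.707e+01 2.190e+00] [-6.457e+01  2.000e-02  7.220e+01  2.190e+00] [-1.1 -0.2  1.8]
23.16 1.4 [ 6.928e+01 -1.000e-02  6.756e+01  1.400e+00] [-6.468e+01  1.000e-02  7.084e+01  1.400e+00] [-0.2  0.2  1. ]
23.49 0.7 [ 6.934e+01 -1.000e-02  6.804e+01  7.000e-01] [-6.465e+01  1.000e-02  6.967e+01  7.000e-01] [-0.8 -0.4  0.8]
23.82 0 [ 6.933e+01  2.000e-02  6.862e+01 -0.000e+00] [-6.467e+01  3.000e-02  6.861e+01 -0.000e+00] [-0.3  0.6  1.1]
23.98 [6.932e+01 0.000e+00 6.862e+01 1.000e-02] [-6.468e+01  1.000e-02  6.864e+01  1.000e-02] [-1.1 -0.6  1.5]
```

The hole went over the dowel without resistance (forces under 2 N). Now I press down lightly to feel the tower seat, then look.

```bash
python3 - <<'E'
from h import *
from cell import r,hand,status,optics
f0=np.load("f0.npy")
for z in (68.3,68,67.7,67.4):
    p,R=tcp(30,z,(30.6,0),0); r.line_to(p,vel=.02,rotation=R); r.pause(.1)
    st=status.get_state();f=frc(st,f0);print(round(st["time"],2),z,plate(st,(70,0)),plate(st,(-64,0)),f,st["wrist_torque"].round(2))
    if f[2]>5: print("seat");break
shot("wrist","k_w");shot("side","k_s")
a=cv2.imread("pics/k_w.png")[40:360,150:410];cv2.imwrite("pics/k2.png",cv2.resize(a,None,fx=1.87,fy=1.87,interpolation=cv2.INTER_CUBIC))
a=cv2.imread("pics/k_s.png")[130:230,200:320]; cv2.imwrite("pics/k3.png",cv2.resize(a,None,fx=5,fy=5,interpolation=cv2.INTER_CUBIC))
E
```

```text
24.32 68.3 [6.937e+01 1.000e-02 6.860e+01 0.000e+00] [-64.63   0.    68.6    0.  ] [-2.   1.2  3.6] [-0.11  0.26 -0.01]
24.68 68 [ 6.938e+01 -0.000e+00  6.861e+01 -1.000e-02] [-6.462e+01 -1.000e-02  6.859e+01 -1.000e-02] [-4.1  2.8  6. ] [-0.15  0.47  0.02]
seat
```

View pics/k2.png

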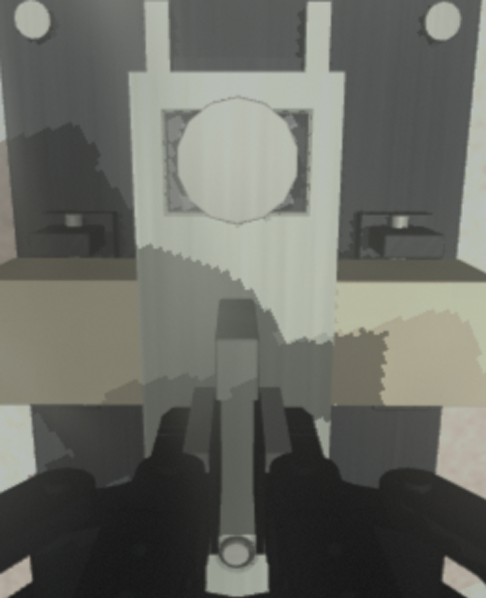

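View pics/k3.png

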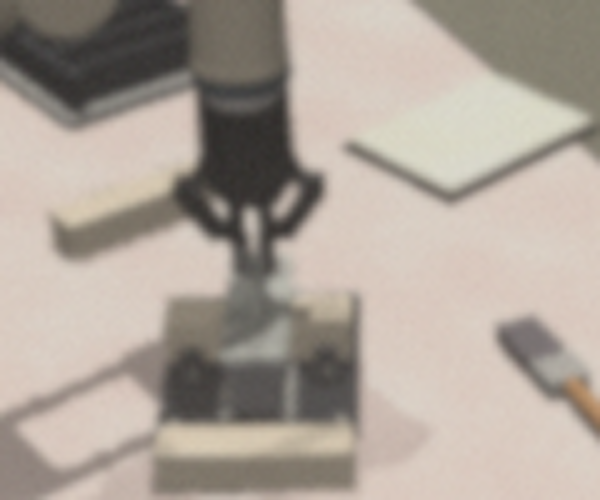

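It is seated: rigid vertical stop at tilt 0 and the dowel visible in the hole at (238,552) in the crop. I'll relieve the load, release, retreat and inspect.

```bash
python3 - <<'E'
from h import *
from cell import r,hand,status,optics
f0=np.load("f0.npy")
p,R=tcp(30,68.5,(30.6,0),0); r.line_to(p,vel=.02,rotation=R); r.pause(.15)
print(frc(status.get_state(),f0))
hand.grip(.5); r.pause(.1)
st=status.get_state(); print(st["time"],st["opening"],frc(st))
q=p.copy(); q[2]+=.05; r.line_to(q,vel=.08)
q[2]=.21; q[:2]-=0.0*U; r.line_to(q,vel=.15); r.pause(.3)
hand.grip(1.0)
st=status.get_state(); print(st["time"],st["ee_pos"],frc(st))
s=shot("wrist","l_w");shot("side","l_s");shot("top","l_t")
a=cv2.imread("pics/l_w.png")[60:300,180:380];cv2.imwrite("pics/l2.png",cv2.resize(a,None,fx=2.5,fy=2.5,interpolation=cv2.INTER_CUBIC))
a=cv2.imread("pics/l_s.png")[130:230,200:320]; cv2.imwrite("pics/l3.png",cv2.resize(a,None,fx=5,fy=5,interpolation=cv2.INTER_CUBIC))
# predicted px of seated plate top corners
for x,y,z in((80,28,74),(80,-28,74),(-80,28,74),(-80,-28,74),(57,0,81),(-64,0,75)):
    print((x,y,z),((pj(s,np.r_[O+U*(x-.5)/1000+V*y/1000,z/1000])-[180,60])*2.5).round(1))
E
```

```text
[-3.6  1.7  5.3]
25.7083 0.5002014679924489 [-0.1 -0.2 -0.7]
27.975 [0.53737615 0.15341703 0.21006157] [-0.5 -0.4 -0.8]
(80, 28, 74) [161.6  92.7]
(80, -28, 74) [322.7  93. ]
(-80, 28, 74) [171.1 516.4]
(-80, -28, 74) [311.8 516.5]
(57, 0, 81) [242.1 161.4]
(-64, 0, 75) [241.5 480. ]
```

View pics/l2.png

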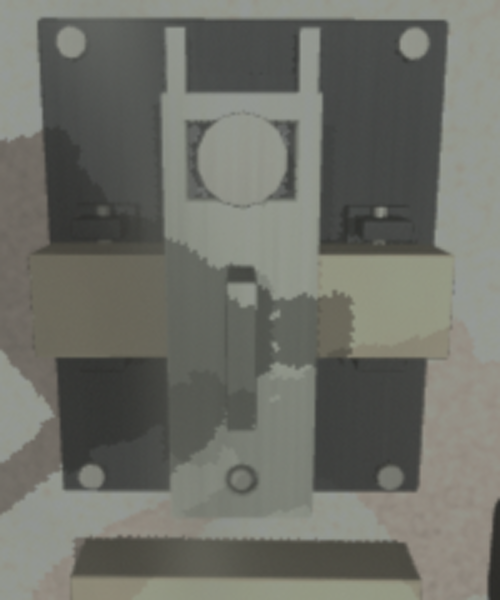

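View pics/l3.png

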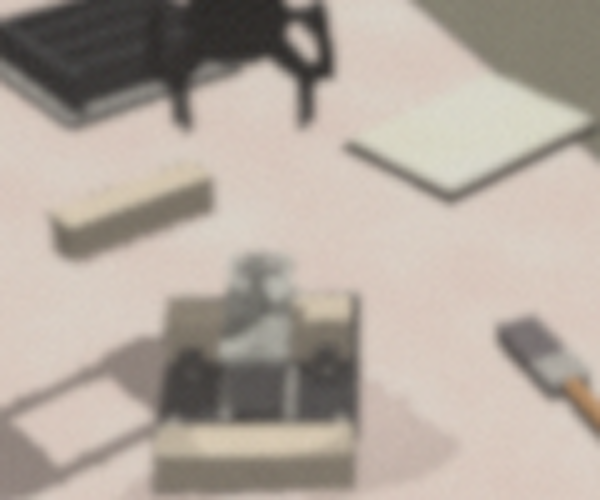

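View pics/l_t.png

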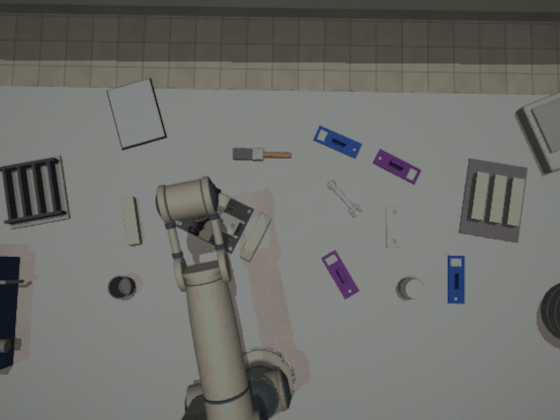

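The seated plate's corners at (161,93), (322,93), (171,517) and (312,517) match the predicted flat-at-z=68 corners within about 1 crop pixel. The dowel is centred in the hole at (241,480), the head is centred over the eye, and the bystanders are where they were in the first top picture.

```bash
python3 - <<'E'
from cell import r,status
print(status.get_state()["time"]); r.job_done()
E
```

```text
28.125
the job is handed in; nothing more can be done
```

The latch plate is locked onto the cradle and released. I handed the job in at 28.1 s, within the 51 s limit.

**What I did**
- I gripped the silver plate by its rib and tilted it 35° toe-down. I then lowered the toe bar past the head rim and drew it back until it touched the neck.
- I leveled the plate there and felt the neck again, finding contact at toe-face x ≈ 61.4 mm in my measured rail frame.
- I set the tail on the dowel with about 5 N and slid the plate 8 mm. The hole went over the dowel without resistance, and I pressed down about 6 N until it stopped.

**Last checks**
- **Seating:** the plate stopped hard at 0° tilt. After release its corners matched the predicted flat, fully home position to about 1 crop pixel (under 1 mm). The dowel is centred in the hole and the head sits over the middle of the eye.
- **Forces:** none of the readings I took in contact exceeded about 9 N. I sampled them between steps rather than continuously.
- **Other things on the table:** in the top picture nothing else has moved.
- **Disagreements:** by arm position the plate seated at z ≈ 68.6 mm instead of 68, which is within my uncertainty of where the plate sat in the gripper. Sight and feel differed by about 0.5 mm along x, and I used feel.

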